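Clip on the sensor, then reset the cooling-water valve to two turns open

ROBOT

A 6-joint arm with a two-finger parallel gripper is mounted at the origin on the work surface. World frame = base frame: x ahead of the robot, y to its left, z up, the work surface at z = 0. Lengths are in mm, angles in rad, forces in N, time in s.
With the tool pointing down it reaches from about 400 to 925 mm from the base axis. Payload 12.5 kg.
Tool frame: the origin (TCP) lies on the mounting face of the last link; the fingertips stand 190 mm ahead of it and the grasp point (between the pads) lies 171 mm ahead of it (env.tcp_to_tips is the distance from the TCP to the fingertips, in mm); x points along the fingers, y is the direction in which the jaws open and shut, and the axes are right-handed (so a half turn about x gives the same grasp; the last joint's range is limited). The gripper opens to 95 mm and grips with 3 to 60 N. Pads are 20 mm wide; open, the fingers measure 119 mm over their backs; the gripper's body (75 mm by 180 mm) begins 59 mm behind the grasp point.
Start: joints at [1.217, 0.491, 1.559, -0, 1.092, -0.106], TCP at [153.271, 605.915, 404.761] pointing down, gripper open.
Joint ranges: [-3.1, 3.1], [-0.84, 2.19], [0.05, 2.79], [-1.13, 4.28], [0.06, 2.93], [-2.69, 2.69]. Speed limits (rad/s): [2.22, 2.22, 2.79, 3.14, 3.14, 3.14].

INTERFACE

Orientations are given as [roll, pitch, yaw] about the fixed x, y, z axes, in that order (R = Rz(yaw) Ry(pitch) Rx(roll)).
In Python, from cell import monitor, cams, job, env gives the robot as it stands. The module is installed in compiled form; this text tells all that it offers.
- The arm moves only by the tool apply_moves, never from a script. Its argument "series" is a list of rows, each a list of 3 entries, a list of its own where there are three numbers: the closure, from -1 (fully open) to 1 (shut), so that 0 is half open, then the shift along the tool's x, y, z in cm, then the turn about the tool's x in rad. A call has 1 to 20 rows; each row is the pose to reach, as a shift and turn from the pose commanded when the call began, along the tool's axes at that moment; what a row does not reach only later rows make up. A row lasts 1/8 s, in which the tool goes at most 62.5 mm and 10.7 degrees, less where a joint would pass 70% of its speed; a pose out of reach is approached as far as the arm can. A call with a gripper value outside its range is refused whole. The fingers move at their own pace and stop on an object; the grip force is fixed at half the most. Time passes only in rows, so rows that repeat a pose let the fingers close. It gives the time, the measured TCP pose, the force and the opening at its end, in the units of the state.
- monitor.state(): the state, without advancing time (a new reading comes with each control period).
- cams.read_camera(name): name is "scene" or "side" or "wrist"; returns a dict with "image" (420x560x3 uint8, red, green, blue), "fx", "fy", "cx", "cy" (pixels), "position" and "orientation" of the camera in the world. Camera axes: x right, y down, z forward; pixel columns grow to the right and rows downward; lengths in mm; the calibration is good to about 2 mm. A picture is of the moment at which its call begins. There is no depth.
- job.job_done(): hands the job in, once; it reports no verdict.
The state is a dict: "t": time; "joints": joint angles; "qvel": joint speeds; "tau": joint torques, N m; "eef_pos": TCP position; "tcp_rot": TCP orientation; "ft_force": force on the tool from outside, world axes, zero at the start; "moment": the same for the moment, N m; "opening": opening from 0.0 (shut) to 1.0 (fully open).
Only numpy, scipy, OpenCV 4.12 (cv2) and the standard library are available. Lean on these libraries where they do the work, as an engineer would, in place of code of your own. Each camera call takes 0.05 s, during which the arm holds its last target. There are 200 camera calls.

TASK

Take the orange sprung sensor clip off its parking stand and release it onto the top edge of the upright copper fin on the blue block. Then, by its black crank handle, screw the valve wheel shut (clockwise from above) to the stop and back it off exactly two full turns. Finish with the crank handle still gripped between the fingers and the wheel at rest; the clip stays on the fin, and the other loose things stay where they are.

Things in the scene. Friction and masses are not known exactly. Their poses are not given: they have to be found in the camera images.
- clip_grip (a point): Orange sprung clip with a white sensor pod on its +y side, 84 mm tall, 22 mm wide, standing jaws down on its stand. Point midway between its two finger pads (pads reach 13 mm above and below it; jaw tips 71 mm below it). x: the line along which the pads are squeezed and the jaws open; z up. Pads: 46 mm over all at rest, 31 mm squeezed to the firm stop (5 to 9 N; grip with 20 N). About 65 g.
- clip_jaw (a point): The same clip: the point midway between its jaw tips, at their lowest; axes as for the grip point. Squeezed, the tips stand 14 mm apart; a plate can enter 29 mm between the jaws. On the stand they lap 24 mm over the plate.
- clip_lever (a joint): Opening angle of the clip in rad: 0 with the jaws shut on a 4 mm plate, 0.30 fully squeezed, -0.10 shut on nothing; a spring closes it.
- stand: Grey parking stand, fixed to the table, base 75 x 90 x 12 mm, origin under its centre. An upright steel plate 4 mm thick (across x) and 56 mm long (along y) stands on it, top edge 60 mm above the table; at first the clip sits within 12 mm of its middle.
- fin_edge (a point): Middle of the top edge of the upright copper fin, 70 mm above the table, on a blue block (36 x 60 mm, top at 42 mm) at one end of the pipe station. Fin: 4 mm thick (across x), 56 mm long (along y), 28 mm above the block. The station, a 100 x 320 mm plate fixed to the table, shares these axes; the valve is 170 mm from the fin towards -y.
- valve_axis (a point): Point on the valve's upright axis, level with the middle of the crank handle, 147.5 mm above the table; fixed, same axes as the fin. The blue wheel, 102 mm across, lies below it, its rim's top 121 mm above the table.
- valve_wheel (a joint): Angle of the valve wheel, 0 to 21.99 rad: 0 is shut, at a firm stop; grows counterclockwise from above (opening), 6.283 a turn; stays where left (0.1 N m of friction); starts 0.6 to 1.2 turns open; does not rise or sink. At 0 the crank handle is over the red stripe on the base plate, to the -x side of the valve axis; at q it is q counterclockwise from there.
- handle: Black upright crank handle on the wheel's rim, 45 mm from the valve axis, 22 mm in diameter and 45 mm tall, top 170 mm above the table; origin at its centre. It spins freely about its own upright pin, so the gripper need not turn as the wheel does.
- coupling: Bystander: brass ring 26 mm across and 16 mm high on the station's base plate; origin under its centre.
- spanner: Bystander: steel spanner 150 mm long lying on the table on the robot's side of the station.
- beaker: Bystander: glass beaker 66 mm across and 85 mm tall near the stand; origin under its centre.
- wash_bottle: Bystander: white bottle with blue cap, 56 mm across, 120 mm tall, at the back; origin under its centre.
- grease_jar: Bystander: amber jar with black cap, 56 mm across, 55 mm tall, at the back; origin under its centre.
- screwdriver: Bystander: screwdriver 170 mm long lying near the robot.

How it is judged (in metres and radians):
On the way, in this order (a step that is already met when the one before it is completed fails the run):
1. the clip is released onto the top edge of the copper fin (x of clip_jaw in the frame of fin_edge between -0.007 and 0.007 m and y of clip_jaw in the frame of fin_edge between -0.024 and 0.024 m and z of clip_jaw in the frame of fin_edge between -0.034 and -0.008 m and angle between clip_jaw's own z axis and vertical below 0.25 rad and angle between the x axis of clip_jaw and the x axis of fin_edge, either way round below 0.3 rad and value of joint clip_lever between -0.05 and 0.07 rad and distance between the grasp point and clip_grip above 0.05 m), for 0.3 s.
2. the valve wheel is screwed shut to its stop (value of joint valve_wheel below 0.07 rad), for 0.1 s.
At the end, for the whole second after the job is handed in: Clip alone on the fin: jaw tips 8-34 mm below its edge, 7 mm across, 24 mm along, 0.25 rad upright, 0.3 rad square, jaws shut on it (-0.05 to 0.07). Wheel 12.57 +-0.2 rad from the stop, below 0.1 rad/s; fingers grip the crank handle (over 2 N, grasp point within 40 mm of its centre) (all of step 1 and value of joint valve_wheel between 12.366 and 12.766 rad and velocity of joint valve_wheel between -0.1 and 0.1 rad/s and contact force between the fingers and handle above 2 N and distance between the grasp point and handle below 0.04 m); the arm keeps its last pose, push and grip.
It fails at once if a bystander (coupling, spanner, beaker, bottle, jar, screwdriver) is moved by more than 40 mm (distance of any of coupling, spanner, beaker, wash_bottle, grease_jar, screwdriver from where it was at the start of the episode above 0.04 m).
It also fails if it takes over 72 s, if anything falls off the work surface, if the arm or the gripper's body presses on something with over 40 N, if the wrist force passes 120 N, or if a joint passes its speed limit or range.

## Working session

There is one attempt and no reset: what is moved stays moved. The work goes in short steps, Python scripts to look and compute and a tool call to move; the robot and the scene stay as the last step left them, time stands still between calls to the robot, and variables do not carry over. Pictures are saved under pics/ and viewed, about 8 in all and at most 12, crops included, and the job is handed in when it is done.

Besides the shell and the picture viewer there is one more tool, called after "Call:" by a JSON object that holds its "op" and its "data", one argument or row to a line. apply_moves: Moves the arm, as the interface text tells. Its arguments: {"type":"object","properties":{"series":{"type":"array"}},"required":["series"]}

```bash
mkdir -p pics
cat > h.py <<'E'
import numpy as np,cv2
from cell import monitor,cams,job,env
from scipy.spatial.transform import Rotation as R
def snap(name,fn):
    d=cams.read_camera(name); cv2.imwrite('pics/'+fn,d['image'][:,:,::-1]); 
    np.savez('pics/'+fn+'.npz',**{k:v for k,v in d.items()}); return d
def rot(o):
    o=np.array(o,float)
    return o if o.shape==(3,3) else R.from_euler('xyz',o).as_matrix() if o.size==3 else R.from_quat(o).as_matrix()
def ray(d,u,v):
    r=rot(d['orientation'])@np.array([(u-d['cx'])/d['fx'],(v-d['cy'])/d['fy'],1.]); return np.array(d['position'],float),r
def onz(d,u,v,z):
    p,r=ray(d,u,v); return p+r*(z-p[2])/r[2]
def proj(d,P):
    c=rot(d['orientation']).T@(np.array(P,float)-d['position']); return d['fx']*c[0]/c[2]+d['cx'],d['fy']*c[1]/c[2]+d['cy']
def load(fn): return dict(np.load('pics/'+fn+'.npz'))
def tri(obs):
    A=np.zeros((3,3));b=np.zeros(3)
    for d,u,v in obs:
        p,r=ray(d,u,v); r/=np.linalg.norm(r); M=np.eye(3)-np.outer(r,r); A+=M;b+=M@p
    return np.linalg.solve(A,b)
E
python3 - <<'E'
from h import *
for n in('scene','side','wrist'):
    d=snap(n,n+'0.png'); print(n,d['position'],d['orientation'],d['fx'],d['cx'],d['cy'])
print(monitor.state())
a=cv2.imread('pics/scene0.png');b=cv2.imread('pics/side0.png');
E
```

```text
scene [1079.48121502  923.92225449  773.63934823] [-2.16101254  0.01075641  2.60081549] 485.92336468874413 282.89596881078666 209.93839070106907
side [ 176.41884596 -549.30113711  645.66857475] [-2.17737365e+00 -1.05767360e-05 -5.30669429e-01] 414.57723679199046 279.7889787894296 205.89252310098263
wrist [ 73.67833837 625.40732943 385.00614576] [2.85073038e+00 2.00894814e-03 1.32285694e+00] 299.4717823415805 277.73819608545074 208.7402892766631
{'t': 0.15, 'joints': array([ 1.21735446e+00,  4.91419174e-01,  1.55930114e+00,  6.59815064e-06,
        1.09167649e+00, -1.05630526e-01]), 'qvel': array([ 0.00074597, -0.00284351, -0.00255625,  0.00259657, -0.00011316,
       -0.00174463]), 'tau': array([ 1.24509133e-03, -6.12895703e+01, -2.58271122e+01,  6.92600361e-02,
        4.73906449e-02, -1.08069553e-04]), 'eef_pos': array([153.29273334, 605.89473686, 404.29998062]), 'tcp_rot': array([-1.68370499,  1.56999216, -1.93151938]), 'ft_force': array([-0.46466172, -0.27037539, -0.13818685]), 'moment': array([-0.0044929 , -0.04241098,  0.01178652]), 'opening': 1.0063258210521315}
```

View pics/scene0.png

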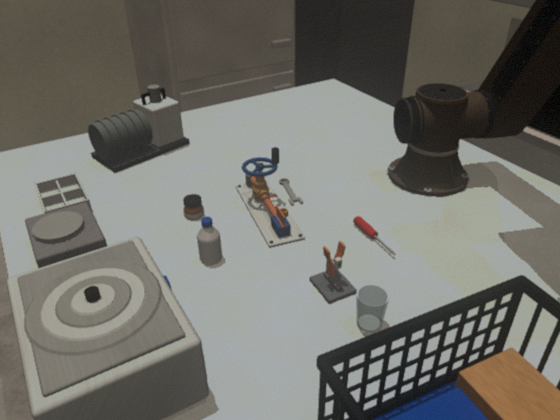

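View pics/side0.png

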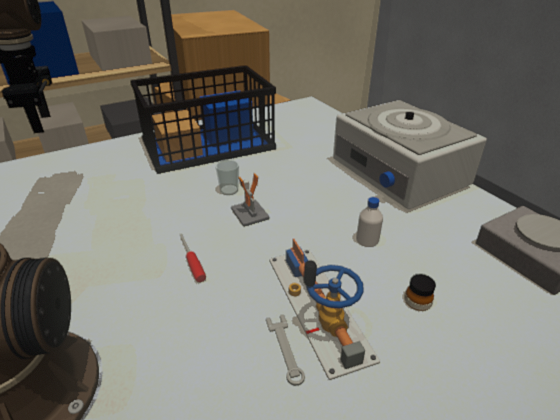

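Both views show everything: the clip is at about (335,258) in scene and (248,190) in side, the fin at (283,215) and (297,250), and the handle at (275,156) and (310,272). I'll enlarge the regions that matter.

Run:
```python
from h import *
a=cv2.imread('pics/scene0.png');b=cv2.imread('pics/side0.png')
z=lambda i,x,y,w,h,s:cv2.resize(i[y:y+h,x:x+w],None,fx=s,fy=s,interpolation=cv2.INTER_CUBIC)
o=np.zeros((600,800,3),np.uint8)
o[:300,:400]=z(a,230,200,80,60,5)   # fin scene
o[:300,400:]=z(a,300,235,80,60,5)[:, :400]
o[300:,:400]=z(b,265,230,80,60,5)
o[300:,400:]=z(b,215,170,80,60,5)
cv2.imwrite('pics/c0.png',o)
s=load('scene0.png');t=load('side0.png')
print('handle',tri([(s,275,156),(t,310,272)]),'clip',tri([(s,335,256),(t,250,190)]))
print('valve hub',onz(s,260,167,121),onz(t,335,286,121))
for u,v in((240,184),(300,236)):print('plate',onz(s,u,v,6))
for u,v in((271,257),(307,249),(380,356),(333,373)):print('plate side',onz(t,u,v,6))
```

```text
handle [ 483.71452963 -126.09247453  146.19443656] clip [554.99055384 253.47306414  81.96801788]
valve hub [ 527.47568844 -132.76402989  121.        ] [ 518.32506858 -156.09401063  121.        ]
plate [ 534.9956637  -256.36517363    6.        ]
plate [521.75982548  66.37233805   6.        ]
plate side [521.31823929  78.34345054   6.        ]
plate side [608.17907314  59.89597785   6.        ]
plate side [ 559.71855876 -248.28257943    6.        ]
plate side [ 467.5930213  -233.12085299    6.        ]
```

View pics/c0.png

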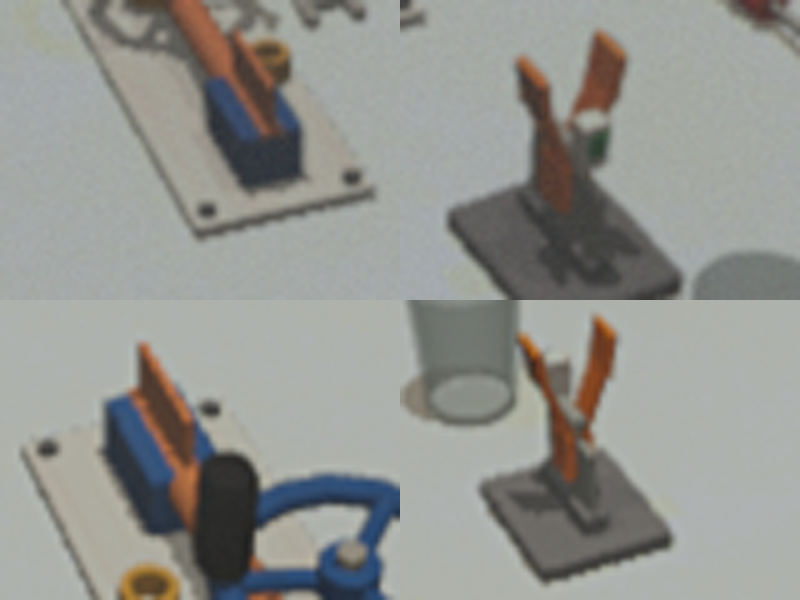

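```bash
cat >> h.py <<'E'
def tool():
    s=monitor.state(); return np.array(s['eef_pos']),rot(s['tcp_rot'])
def goal(P,yaw,z=None):
    """shift in cm (tool axes) to bring grasp point to P, and turn to bring tool y along world yaw (mod pi)"""
    p,M=tool(); g=p+M[:,0]*171
    sh=M.T@(np.array(P)-g)/10
    cur=np.arctan2(M[1,1],M[0,1]); dy=(yaw-cur+np.pi/2)%np.pi-np.pi/2
    return sh.round(2), round(-dy,3), 'turn about tool x (down)', 'alt',round(-dy+np.pi*np.sign(dy),3)
E
python3 - <<'E'
from h import *
s=load('scene0.png');t=load('side0.png')
for u,v in((231.8,207.6),(244.4,226),(269.4,217.6)):print('stand',onz(t,u,v,12))
print('-x pad',tri([(s,342.4,243),(t,240,177.4)]),'+x pad',tri([(s,326,247.4),(t,255,174.4)]))
p,M=tool();print(p,M.round(3)); g=p+M[:,0]*171; print('grasp',g)
w=load('wrist0.png');print('cam in tool',M.T@(w['position']-p),(M.T@rot(w['orientation'])).round(3))
print(goal([555,250,210],-0.16))
print('fin', onz(s,230+237/5,200+35/5,70),onz(s,230+277/5,200+133/5,70),onz(t,265+143/5,230+43/5,70),onz(t,265+190/5,230+132/5,70))
E
```

```text
stand [524.28606867 296.22248133  12.        ]
stand [517.4183599  207.01872391  12.        ]
stand [588.78229047 206.28396779  12.        ]
-x pad [538.46470246 262.60025076 118.56692891] +x pad [577.59063698 256.52882747 118.54076317]
[153.29273334 605.89473686 404.29998062] [[-0.     0.245  0.969]
 [-0.001  0.969 -0.245]
 [-1.    -0.001 -0.   ]]
grasp [153.2441984  605.76607499 233.30003591]
cam in tool [ 19.30174414  -0.59635378 -81.96665331] [[ 0.001 -0.287  0.958]
 [ 1.     0.    -0.001]
 [ 0.     0.958  0.287]]
(array([  2.35, -24.63,  47.67]), np.float64(1.483), 'turn about tool x (down)', 'alt', np.float64(-1.659))
fin [ 5.50300864e+02 -7.26931600e-02  7.00000000e+01] [578.06705658  86.24614999  70.        ] [558.88014582  42.75902292  70.        ] [544.90574946 -16.39679508  70.        ]
```

Call:
{"op": "apply_moves", "data": {
  "series": [
    [-1, [0.8, -6, 12], 0.4],
    [-1, [1.6, -12, 24], 0.8],
    [-1, [3.3, -23.9, 47.7], 1.4],
    [-1, [3.3, -23.9, 47.7], 1.4],
    [-1, [3.3, -23.9, 47.7], 1.4],
    [-1, [3.3, -23.9, 47.7], 1.4],
    [-1, [3.3, -23.9, 47.7], 1.4],
    [-1, [3.3, -23.9, 47.7], 1.4],
    [-1, [3.3, -23.9, 47.7], 1.4],
    [-1, [3.3, -23.9, 47.7], 1.4],
    [-1, [3.3, -23.9, 47.7], 1.4],
    [-1, [3.3, -23.9, 47.7], 1.4],
    [-1, [3.3, -23.9, 47.7], 1.4],
    [-1, [3.3, -23.9, 47.7], 1.4]
  ]
}}

```text
t: 1.9
eef_pos: [556.7, 257.7, 371.9]
tcp_rot: [2.281, 1.571, 0.634]
ft_force: [-0.2, -0.1, -1.5]
opening: 1.003
```

Run:
```python
from h import *
d=snap('wrist','w1.png');p,M=tool();print(p+M[:,0]*171,M.round(3))
print('pred pads', proj(d,[538,260,118]),proj(d,[577,258,118]))
```

```text
[556.85720487 257.5746653  200.86250709] [[ 0.     0.997 -0.076]
 [ 0.    -0.076 -0.997]
 [-1.     0.    -0.   ]]
pred pads (np.float64(255.8954857147665), np.float64(219.63656027005032)) (np.float64(303.11127248360214), np.float64(218.5136837415028))
```

View pics/w1.png

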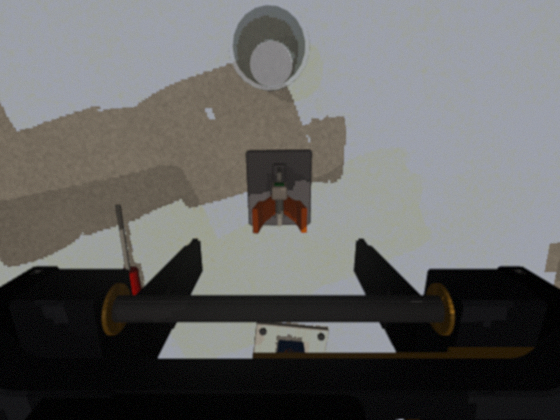

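The wrist view shows the stand square in the image. The clip pads are orange, at (252–275, 196–232) and (286–308, 196–232), and the station end is at (290,330). I'll measure this by colour.

Run:
```python
from h import *
d=load('w1.png');im=d['image'].astype(int)
m=(im[:,:,0]>im[:,:,1]*1.8)&(im[:,:,0]>60);m[:, :200]=0;m[:,350:]=0;m[:180]=0;m[240:]=0
ys,xs=np.nonzero(m)
for a in('L','R'):
    k=xs<280 if a=='L' else xs>=280
    print(a,xs[k].min(),xs[k].max(),ys[k].min(),ys[k].max())
    for r in range(195,236,4):
        q=xs[k&(ys==r)]
        if len(q):print(r,q.min(),q.max())
for u,v in((253,232),(307,232)):print(onz(d,u,v,120))
g=cv2.cvtColor(d['image'],cv2.COLOR_RGB2GRAY)
for u,v in((247,150),(311,150),(311,224),(248,224)):print('stand',onz(d,u,v,12))
cv2.imwrite('pics/c1.png',cv2.resize(d['image'][140:245,235:325,::-1],None,fx=5.5,fy=5.5,interpolation=cv2.INTER_CUBIC))
```

```text
L 253 274 198 232
199 269 271
203 260 274
207 257 274
211 253 274
215 253 271
219 253 266
223 253 262
227 254 259
231 254 257
R 284 306 199 231
199 287 288
203 284 300
207 284 304
211 284 306
215 287 306
219 292 306
223 297 306
227 300 305
231 302 305
[534.75352199 250.05739022 120.        ]
[579.48033469 246.6370631  120.        ]
stand [525.1694055  307.48464033  12.        ]
stand [596.75303934 302.0096063   12.        ]
stand [592.84478423 214.02824696  12.        ]
stand [517.06682525 219.82320501  12.        ]
```

View pics/c1.png

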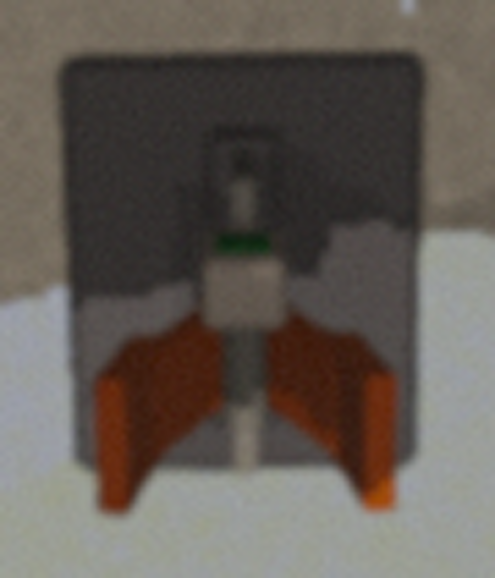

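The crop confirms the pad tops span rows 210–232 and columns 253–307, so the clip centre is at about (558,259), square with the tool. I'll descend and close.

Call:
{"op": "apply_moves", "data": {
  "series": [
    [-1, [4.5, 0.1, -0.2], 0],
    [-1, [8, 0.1, -0.2], 0],
    [-1, [9.4, 0.1, -0.2], 0],
    [-1, [9.4, 0.1, -0.2], 0],
    [-1, [9.4, 0.1, -0.2], 0],
    [1, [9.4, 0.1, -0.2], 0],
    [1, [9.4, 0.1, -0.2], 0],
    [1, [9.4, 0.1, -0.2], 0],
    [1, [9.4, 0.1, -0.2], 0],
    [1, [9.4, 0.1, -0.2], 0],
    [1, [9.4, 0.1, -0.2], 0],
    [1, [9.4, 0.1, -0.2], 0],
    [1, [9.4, 0.1, -0.2], 0]
  ]
}}

```text
t: 3.58
eef_pos: [558.2, 259.1, 277.7]
tcp_rot: [-1.725, 1.571, 2.91]
ft_force: [0.0, 0.4, -1.5]
opening: 0.322
```

Run:
```python
from h import *
p,M=tool();print(p+M[:,0]*171,monitor.state()['opening']*95,monitor.state()['ft_force'])
```

```text
[558.21880921 259.14129851 106.67550866] 30.576239922965183 [ 1.31332229e-03  4.40657239e-01 -1.50205930e+00]
```

Call:
{"op": "apply_moves", "data": {
  "series": [
    [1, [-4, 0, 0], 0],
    [1, [-9.3, 0, 0], 0],
    [1, [-9.3, 0, 0], 0],
    [1, [-9.3, 0.7, 5], 0.05],
    [1, [-9.3, 1.5, 10], 0.09],
    [1, [-9.3, 1.5, 15], 0.09],
    [1, [-9.3, 1.5, 20], 0.09],
    [1, [-9.3, 1.5, 25], 0.09],
    [1, [-9.3, 1.5, 30], 0.09],
    [1, [-9.3, 1.5, 30], 0.09],
    [1, [-9.3, 1.5, 30], 0.09],
    [1, [-9.3, 1.5, 30], 0.09]
  ]
}}

```text
t: 5.08
eef_pos: [550.2, -40.1, 370.4]
tcp_rot: [-2.008, 1.57, 2.538]
ft_force: [0.4, 0.1, -0.1]
opening: 0.321
```

Run:
```python
from h import *
d=snap('wrist','w2.png');p,M=tool();print(p+M[:,0]*171,M.round(3),monitor.state()['opening']*95)
snap('side','s2.png');snap('scene','sc2.png')
```

```text
[550.1146618  -40.0055952  199.50269491] [[-0.     0.986 -0.165]
 [ 0.    -0.165 -0.986]
 [-1.    -0.    -0.   ]] 30.5658856446827
```

View pics/w2.png

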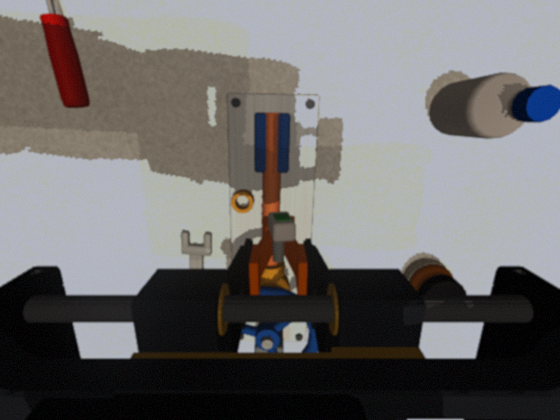

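The wrist view over the station shows the base plate nearly square in the image, the blue block at (255–289, 112–172) with the fin along its middle, and the hub at about (267,340). I'll crop the block.

Run:
```python
from h import *
d=load('w2.png');im=d['image'].astype(int)
cv2.imwrite('pics/c2.png',cv2.resize(d['image'][85:245,215:330,::-1],None,fx=3.7,fy=3.7,interpolation=cv2.INTER_CUBIC))
for r in range(108,180,4):
    o=[c for c in range(245,300) if im[r,c,0]>im[r,c,1]*1.6 and im[r,c,0]>im[r,c,2]*1.5]
    b=[c for c in range(245,300) if im[r,c,2]>im[r,c,0]*1.5]
    print(r,(o[0],o[-1]) if o else '',(b[0],b[-1]) if b else '')
for r in (110,130,150,180,220,240):
    g=im[r,:,:].sum(1); e=np.abs(np.diff(g)); print(r,[c for c in range(222,240) if e[c]>40],[c for c in range(308,326) if e[c]>40])
```

```text
108  
112  
116 (266, 277) (255, 288)
120 (266, 277) (255, 288)
124 (266, 277) (255, 288)
128 (266, 277) (255, 288)
132 (266, 277) (255, 288)
136 (266, 277) (255, 288)
140 (266, 277) (255, 288)
144 (266, 277) (255, 288)
148 (266, 276) (255, 288)
152 (266, 276) (255, 287)
156 (266, 276) (255, 287)
160 (266, 276) (256, 287)
164 (266, 276) (255, 287)
168 (266, 276) (255, 287)
172 (264, 277) 
176 (263, 279) 
110 [] []
130 [226] [318]
150 [] [314, 315]
180 [] [309, 312, 314, 315, 318, 325]
220 [] [312]
240 [222, 223, 230, 231, 233, 234] [309, 310, 311, 312]
```

View pics/c2.png

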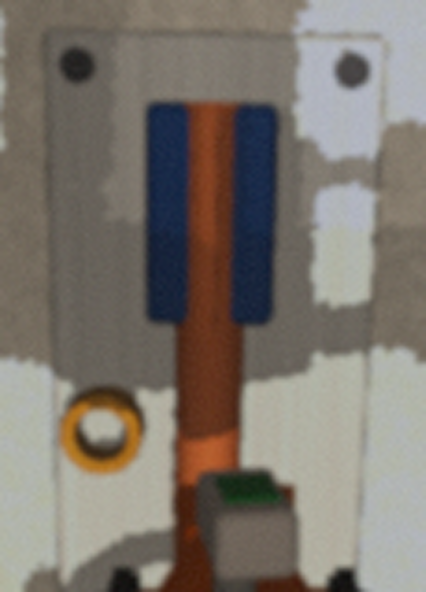

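Run:
```python
from h import *
d=load('w2.png')
A=onz(d,272,113,42);B=onz(d,271.3,171.5,42);print('block ends',A,B,np.linalg.norm(A-B),(A+B)/2,'yaw',-np.arctan2((A-B)[0],(A-B)[1]))
L=(onz(d,254.7,113,42)+onz(d,255.2,171.5,42))/2;Rr=(onz(d,288.7,113,42)+onz(d,287.5,171.5,42))/2;print(L,Rr)
H=onz(d,267,340,128);print('hub',H,-np.arctan2(((A+B)/2-H)[0],((A+B)/2-H)[1]),np.linalg.norm(((A+B)/2-H)[:2]))
for u,v in((215+45/3.7,85+30/3.7),(215+385/3.7,85+38/3.7),(215+62/3.7,85+580/3.7),(215+362/3.7,85+580/3.7)):print('plate',onz(d,u,v,6))
t=load('side0.png')
F=(onz(t,265+143/5,230+43/5,70)+onz(t,265+190/5,230+132/5,70))/2;print(F)
```

```text
block ends [557.85344103  46.01794532  42.        ] [547.26207122 -10.92589935  42.        ] 57.92045028421478 [552.55775613  17.54602298  42.        ] yaw -0.1838953551881177
[535.91601034  20.3302924   42.        ] [568.95849284  14.80209881  42.        ]
hub [ 521.75175257 -145.95262361  128.        ] -0.1862341262276784 166.3755309313429
plate [513.07557498  74.87616494   6.        ]
plate [610.53508073  56.3439613    6.        ]
plate [481.84186808 -95.43254107   6.        ]
plate [ 581.38500053 -112.06173382    6.        ]
[551.89294764  13.18111392  70.        ]
```

Call:
{"op": "apply_moves", "data": {
  "series": [
    [1, [0, -0.7, -5.5], 0.02],
    [1, [0, -0.7, -5.5], 0.02],
    [1, [0, -0.7, -5.5], 0.02],
    [1, [2.5, -0.7, -5.5], 0.02],
    [1, [4.6, -0.7, -5.5], 0.02],
    [1, [4.6, -0.7, -5.5], 0.02],
    [1, [5.3, -0.7, -5.5], 0.02],
    [1, [6, -0.7, -5.5], 0.02],
    [1, [6, -0.7, -5.5], 0.02]
  ]
}}

```text
t: 6.35
eef_pos: [552.3, 14.2, 310.5]
tcp_rot: [-1.612, 1.57, 2.914]
ft_force: [-0.3, 0.2, -0.4]
opening: 0.324
```

Run:
```python
from h import *
p,M=tool();print(p+M[:,0]*171,M.round(3)[:,1],monitor.state()['ft_force'])
t=snap('side','s3.png')
s=snap('scene','sc3.png')
a=cv2.resize(t['image'][200:300,255:335,::-1],None,fx=5,fy=5,interpolation=cv2.INTER_CUBIC)
b=cv2.resize(s['image'][150:250,240:320,::-1],None,fx=5,fy=5,interpolation=cv2.INTER_CUBIC)
cv2.imwrite('pics/c3.png',np.hstack([a,b]))
```

```text
[552.23479606  14.22533049 139.49722001] [ 0.983 -0.186 -0.   ] [-0.25358462  0.19568743 -0.35940993]
```

View pics/c3.png

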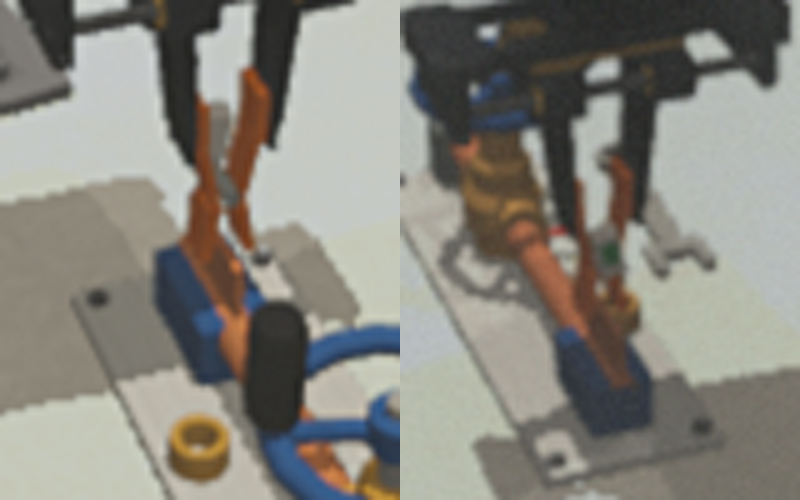

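The jaws straddle the fin in both views, with no contact force. I'll lower it 20 mm, release, and rise.

Call:
{"op": "apply_moves", "data": {
  "series": [
    [1, [1, 0, 0], 0],
    [1, [2, 0, 0], 0],
    [1, [2, 0, 0], 0],
    [1, [2, 0, 0], 0],
    [-0.4, [2, 0, 0], 0],
    [-0.4, [2, 0, 0], 0],
    [-0.6, [2, 0, 0], 0],
    [-0.6, [2, 0, 0], 0],
    [-0.6, [2, 0, 0], 0],
    [-0.6, [-1.5, 0, 0], 0],
    [-0.6, [-6, 0, 0], 0],
    [-0.6, [-9, 0, 0], 0],
    [-0.6, [-9, 0, 0], 0],
    [-0.6, [-9, 0, 0], 0],
    [-0.6, [-9, 0, 0], 0]
  ]
}}

```text
t: 8.32
eef_pos: [552.3, 14.3, 399.5]
tcp_rot: [-1.543, 1.569, 2.983]
ft_force: [1.1, -0.2, 0.6]
opening: 0.799
```

Run:
```python
from h import *
p,M=tool();print(p+M[:,0]*171,M.round(3)[:,1],monitor.state()['ft_force'])
t=snap('side','s4.png')
s=snap('scene','sc4.png')
a=cv2.resize(t['image'][200:320,255:385,::-1],None,fx=4,fy=4,interpolation=cv2.INTER_CUBIC)
b=cv2.resize(s['image'][140:260,240:310,::-1],None,fx=4,fy=4,interpolation=cv2.INTER_CUBIC)
cv2.imwrite('pics/c4.png',np.hstack([a,b]))
```

```text
[551.95785027  14.32682796 228.53378157] [ 0.983 -0.186 -0.002] [ 1.13205338 -0.17395588  0.60743307]
```

View pics/c4.png

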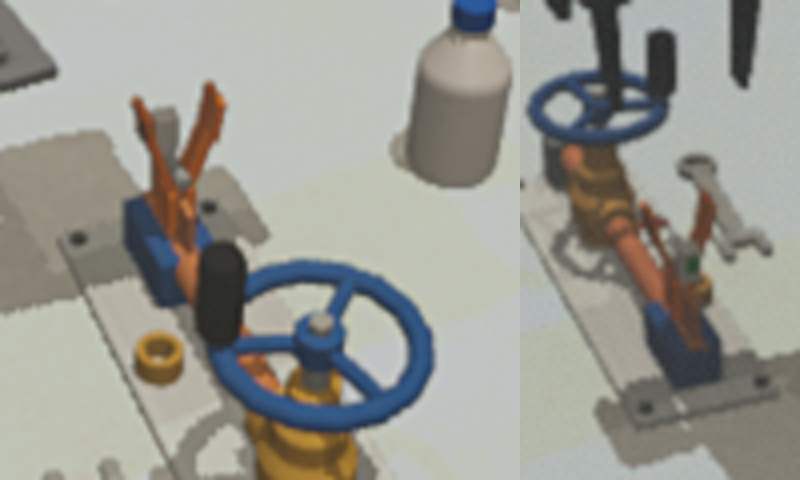

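The clip stands upright on the fin and alone. The handle shows at about (310,273) in side and (275,156) in scene.

Run:
```python
from h import *
s=load('sc4.png');t=load('s4.png')
H=tri([(s,275,155.7),(t,310.5,273.3)]);print('handle',H)
for P in([552,16,70],[484,-126,170],[484,-126,125],[521,-151,128]):print(proj(s,P),proj(t,P))
print(goal([H[0],H[1],230],-0.185))
ax=np.array([521,-151]);r=H[:2]-ax;print(np.linalg.norm(r),np.degrees(np.arctan2(r[1],r[0])))
```

```text
handle [ 482.6478414  -128.63031227  145.74559714]
(np.float64(279.9677052999339), np.float64(210.08352227314788)) (np.float64(297.50540641380593), np.float64(246.50020056372506))
(np.float64(274.36669281573995), np.float64(148.30015653058925)) (np.float64(310.0583290068274), np.float64(261.61402497933324))
(np.float64(274.695803075772), np.float64(162.753567402553)) (np.float64(308.98654333324487), np.float64(280.7931066424435))
(np.float64(258.8063323421945), np.float64(161.55501659819984)) (np.float64(334.78803704431925), np.float64(280.7251489061855))
(array([-0.11, -4.17, 15.33]), np.float64(-0.002), 'turn about tool x (down)', 'alt', np.float64(3.14))
44.3992229498557 149.74624339814233
```

Call:
{"op": "apply_moves", "data": {
  "series": [
    [-0.4, [0, -1.4, 5], 0],
    [-0.4, [0, -2.8, 10], 0],
    [-0.4, [0, -4.2, 15.3], 0],
    [-0.4, [0, -4.2, 15.3], 0],
    [-0.4, [0, -4.2, 15.3], 0],
    [-0.4, [3, -4.2, 15.3], 0],
    [-0.4, [6, -4.2, 15.3], 0],
    [-0.4, [7.3, -4.2, 15.3], 0],
    [-0.4, [7.3, -4.2, 15.3], 0],
    [-0.4, [7.3, -4.2, 15.3], 0],
    [1, [7.3, -4.2, 15.3], 0],
    [1, [7.3, -4.2, 15.3], 0],
    [1, [7.3, -4.2, 15.3], 0],
    [1, [7.3, -4.2, 15.3], 0],
    [1, [7.3, -4.2, 15.3], 0],
    [1, [7.3, -4.2, 15.3], 0]
  ]
}}

```text
t: 10.42
eef_pos: [482.3, -128.1, 327.6]
tcp_rot: [-1.816, 1.569, 2.71]
ft_force: [-3.9, 1.5, 3.3]
opening: 0.224
```

Run:
```python
from h import *
p,M=tool();print(p+M[:,0]*171,M.round(3),monitor.state()['opening']*95,monitor.state()['ft_force'])
ax=np.array([521,-151]);g=(p+M[:,0]*171)[:2];r=g-ax;a0=np.arctan2(r[1],r[0]);print(np.linalg.norm(r),np.degrees(a0))
for k in range(1,21):
    a=a0-k*np.radians(18)
    w=ax+45*np.array([np.cos(a),np.sin(a)])-g; print(k,[round(float(M[:2,1]@w)/10,2),round(float(M[:2,2]@w)/10,2)])
```

```text
[ 482.02878465 -127.9797286   156.63740612] [[-0.001  0.983 -0.186]
 [ 0.001 -0.186 -0.983]
 [-1.    -0.002 -0.   ]] 21.282888076915995 [-3.94041545  1.48692299  3.28435794]
45.262440508421214 149.42968126824488
1 [0.7, -1.22]
2 [1.73, -2.19]
3 [3.01, -2.78]
4 [4.4, -2.96]
5 [5.79, -2.69]
6 [7.02, -2.02]
7 [7.98, -0.99]
8 [8.58, 0.29]
9 [8.75, 1.68]
10 [8.49, 3.07]
11 [7.81, 4.3]
12 [6.78, 5.26]
13 [5.51, 5.86]
14 [4.11, 6.04]
15 [2.73, 5.77]
16 [1.5, 5.09]
17 [0.53, 4.06]
18 [-0.07, 2.79]
19 [-0.24, 1.39]
20 [0.02, 0.01]
```

Call:
{"op": "apply_moves", "data": {
  "series": [
    [1, [0, 0.3, -0.65], 0],
    [1, [0, 0.7, -1.22], 0],
    [1, [0, 1.2, -1.75], 0],
    [1, [0, 1.73, -2.19], 0],
    [1, [0, 2.35, -2.53], 0],
    [1, [0, 3.01, -2.78], 0],
    [1, [0, 3.7, -2.92], 0],
    [1, [0, 4.4, -2.96], 0],
    [1, [0, 5.1, -2.88], 0],
    [1, [0, 5.79, -2.69], 0]
  ]
}}

```text
t: 11.68
eef_pos: [545.2, -111.1, 327.8]
tcp_rot: [2.853, 1.568, 1.095]
ft_force: [3.8, 10.9, 0.4]
opening: 0.223
```

Run:
```python
from h import *
p,M=tool();s=monitor.state();print(p+M[:,0]*171,M.round(3)[:2],s['opening']*95,s['ft_force'],s['moment'])
d=snap('side','s5.png');e=snap('scene','sc5.png')
b=cv2.resize(e['image'][130:250,230:310,::-1],None,fx=4,fy=4,interpolation=cv2.INTER_CUBIC)
a=cv2.resize(d['image'][200:320,265:385,::-1],None,fx=4,fy=4,interpolation=cv2.INTER_CUBIC)
cv2.imwrite('pics/c5.png',np.hstack([a,b]))
```

```text
[ 545.41754076 -110.67689816  156.76045989] [[ 0.001  0.983 -0.186]
 [ 0.003 -0.186 -0.983]] 21.21851408053462 [ 3.75838128 10.89330055  0.40104753] [ 2.0199358  -0.56032175  0.01820986]
```

View pics/c5.png

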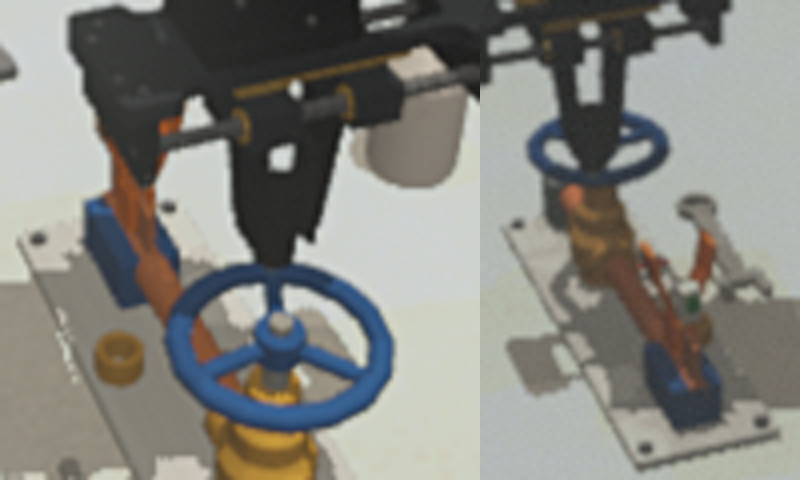

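The wheel turns with the handle gripped, and the 11 N radial force means the axis lies about 2 mm further towards +y, so I'll correct it to (521.5,-149).

```bash
cat >> h.py <<'E'
def arc(cmd,ax,a0,a1,n=20,r=45):
    p,M=tool()
    for k in range(1,n+1):
        a=np.radians(a0+(a1-a0)*k/n); w=np.array(ax)+r*np.array([np.cos(a),np.sin(a)])-cmd
        print('[1,[0,%.2f,%.2f],0],'%(M[:2,1]@w/10,M[:2,2]@w/10),end='')
    print()
E
python3 -c "
from h import *
arc([544.4,-112.6],[521.5,-149],58,-182)"
```

```text
[1,[0,0.90,0.24],0],[1,[0,1.62,0.84],0],[1,[0,2.21,1.57],0],[1,[0,2.64,2.41],0],[1,[0,2.88,3.32],0],[1,[0,2.92,4.26],0],[1,[0,2.77,5.19],0],[1,[0,2.43,6.06],0],[1,[0,1.91,6.85],0],[1,[0,1.24,7.51],0],[1,[0,0.45,8.02],0],[1,[0,-0.43,8.35],0],[1,[0,-1.36,8.50],0],[1,[0,-2.30,8.44],0],[1,[0,-3.20,8.20],0],[1,[0,-4.04,7.77],0],[1,[0,-4.77,7.17],0],[1,[0,-5.36,6.44],0],[1,[0,-5.78,5.60],0],[1,[0,-6.02,4.69],0],
```

Call:
{"op": "apply_moves", "data": {
  "series": [
    [1, [0, 0.9, 0.24], 0],
    [1, [0, 1.62, 0.84], 0],
    [1, [0, 2.21, 1.57], 0],
    [1, [0, 2.64, 2.41], 0],
    [1, [0, 2.88, 3.32], 0],
    [1, [0, 2.92, 4.26], 0],
    [1, [0, 2.77, 5.19], 0],
    [1, [0, 2.43, 6.06], 0],
    [1, [0, 1.91, 6.85], 0],
    [1, [0, 1.24, 7.51], 0]
  ]
}}

```text
t: 13.02
eef_pos: [542.2, -189.0, 327.7]
tcp_rot: [-2.928, 1.571, 1.597]
ft_force: [0.4, 5.2, 1.4]
opening: 0.221
```

```bash
python3 -c "
from h import *
p,M=tool();s=monitor.state();print(p+M[:,0]*171,M.round(3)[:2],s['opening']*95,s['ft_force'])
c=np.array([544.4,-112.6])+12.4*M[:2,1]+75.1*M[:2,2];print('cmd',c)"
```

```text
[ 542.17562598 -188.99250206  156.67911829] [[-0.     0.983 -0.186]
 [ 0.    -0.186 -0.983]] 21.027268011696552 [0.35689049 5.23188165 1.3722918 ]
cmd [ 542.61119649 -188.69579475]
```

```bash
python3 -c "
from h import *
arc([542.6,-188.7],[521.5,-149],-62,-186,11)"
```

```text
[1,[0,-0.74,0.49],0],[1,[0,-1.56,0.81],0],[1,[0,-2.43,0.98],0],[1,[0,-3.31,0.96],0],[1,[0,-4.18,0.78],0],[1,[0,-4.99,0.43],0],[1,[0,-5.72,-0.07],0],[1,[0,-6.33,-0.70],0],[1,[0,-6.81,-1.45],0],[1,[0,-7.14,-2.27],0],[1,[0,-7.30,-3.14],0],
```

Call:
{"op": "apply_moves", "data": {
  "series": [
    [1, [0, -0.74, 0.49], 0],
    [1, [0, -1.56, 0.81], 0],
    [1, [0, -2.43, 0.98], 0],
    [1, [0, -3.31, 0.96], 0],
    [1, [0, -4.18, 0.78], 0],
    [1, [0, -4.99, 0.43], 0],
    [1, [0, -5.72, -0.07], 0],
    [1, [0, -6.33, -0.7], 0],
    [1, [0, -6.81, -1.45], 0],
    [1, [0, -7.14, -2.27], 0],
    [1, [0, -7.3, -3.14], 0],
    [1, [0, -7.3, -3.14], 0],
    [1, [0, -7.3, -3.14], 0]
  ]
}}

```text
t: 14.65
eef_pos: [476.9, -144.0, 327.7]
tcp_rot: [1.664, 1.57, -0.093]
ft_force: [4.5, 2.3, -2.9]
opening: 0.226
```

```bash
cat > st.py <<'E'
from h import *
import sys
c0=np.array(eval(sys.argv[1]));y,z=eval(sys.argv[2])
p,M=tool();s=monitor.state();g=p+M[:,0]*171;r=g[:2]-[521.5,-149];a=np.arctan2(r[1],r[0])
f=s['ft_force'];print(g.round(1),'r',np.linalg.norm(r).round(1),'deg',np.degrees(a).round(2),s['opening']*95,f.round(1),'tangential ccw',round(float(-np.sin(a)*f[0]+np.cos(a)*f[1]),1),'qvel',abs(s['qvel']).max())
print('cmd',(c0+10*y*M[:2,1]+10*z*M[:2,2]).round(1),M.round(3)[:2,1:])
E
python3 st.py [542.6,-188.7] [-7.30,-3.14]
```

```text
[ 477.1 -144.   156.7] r 44.7 deg 173.57 21.493567031502206 [ 4.5  2.3 -2.9] tangential ccw -2.8 qvel 0.0014808163678411157
cmd [ 476.7 -144.3] [[ 0.983 -0.186]
 [-0.186 -0.983]]
```

Call:
{"op": "apply_moves", "data": {
  "series": [
    [1, [0, 0, -0.2], 0],
    [1, [0, 0, -0.4], 0],
    [1, [0, 0.02, -0.5], 0],
    [1, [0, 0.02, -0.6], 0],
    [1, [0, 0.02, -0.7], 0],
    [1, [0, 0.02, -0.7], 0],
    [1, [0, 0.02, -0.7], 0]
  ]
}}

```text
t: 15.52
eef_pos: [478.0, -139.2, 327.8]
tcp_rot: [-0.027, 1.567, -1.783]
ft_force: [-5.7, -23.8, -3.2]
opening: 0.224
```

```bash
python3 st.py [476.7,-144.3] [0.02,-0.7]
```

```text
[ 477.8 -139.8  156.8] r 44.6 deg 168.13 21.31530315540828 [ -5.7 -23.8  -3.2] tangential ccw 24.4 qvel 0.002715065961713796
cmd [ 478.2 -137.5] [[ 0.983 -0.185]
 [-0.185 -0.983]]
```

Stop felt: 24 N tangential against about 2 N of friction, at 168°, where about 169° was expected. Now I'll back off two turns as 3 × 240° counterclockwise.

```bash
python3 -c "
from h import *
arc([478.2,-137.5],[521.5,-149],169,169+240,16)"
```

```text
[1,[0,0.11,1.47],0],[1,[0,0.56,2.56],0],[1,[0,1.27,3.49],0],[1,[0,2.19,4.21],0],[1,[0,3.28,4.67],0],[1,[0,4.44,4.83],0],[1,[0,5.61,4.68],0],[1,[0,6.69,4.24],0],[1,[0,7.63,3.53],0],[1,[0,8.35,2.60],0],[1,[0,8.81,1.52],0],[1,[0,8.97,0.36],0],[1,[0,8.82,-0.81],0],[1,[0,8.38,-1.90],0],[1,[0,7.67,-2.83],0],[1,[0,6.74,-3.55],0],
```

Call:
{"op": "apply_moves", "data": {
  "series": [
    [1, [0, 0.11, 1.47], 0],
    [1, [0, 0.56, 2.56], 0],
    [1, [0, 1.27, 3.49], 0],
    [1, [0, 2.19, 4.21], 0],
    [1, [0, 3.28, 4.67], 0],
    [1, [0, 4.44, 4.83], 0],
    [1, [0, 5.61, 4.68], 0],
    [1, [0, 6.69, 4.24], 0],
    [1, [0, 7.63, 3.53], 0],
    [1, [0, 8.35, 2.6], 0],
    [1, [0, 8.81, 1.52], 0],
    [1, [0, 8.97, 0.36], 0],
    [1, [0, 8.82, -0.81], 0],
    [1, [0, 8.38, -1.9], 0],
    [1, [0, 7.67, -2.83], 0],
    [1, [0, 6.74, -3.55], 0]
  ]
}}

```text
t: 17.52
eef_pos: [550.9, -114.3, 327.7]
tcp_rot: [1.748, 1.57, -0.009]
ft_force: [-0.2, -5.0, -1.4]
opening: 0.224
```

```bash
python3 st.py [478.2,-137.5] [6.74,-3.55]; python3 -c "
from h import *
p,M=tool();c=np.array([478.2,-137.5])+67.4*M[:2,1]-35.5*M[:2,2]
arc(c,[521.5,-149],49,289,16)"
```

```text
[ 551.1 -114.3  156.7] r 45.6 deg 49.53 21.24794731987842 [-0.2 -5.  -1.4] tangential ccw -3.1 qvel 0.19572442959119815
cmd [ 551.  -115.1] [[ 0.983 -0.186]
 [-0.186 -0.983]]
[1,[0,-1.08,-0.47],0],[1,[0,-2.25,-0.62],0],[1,[0,-3.41,-0.48],0],[1,[0,-4.50,-0.03],0],[1,[0,-5.44,0.68],0],[1,[0,-6.16,1.61],0],[1,[0,-6.61,2.69],0],[1,[0,-6.77,3.85],0],[1,[0,-6.62,5.02],0],[1,[0,-6.18,6.11],0],[1,[0,-5.47,7.04],0],[1,[0,-4.54,7.76],0],[1,[0,-3.46,8.22],0],[1,[0,-2.29,8.38],0],[1,[0,-1.13,8.23],0],[1,[0,-0.04,7.78],0],
```

Call:
{"op": "apply_moves", "data": {
  "series": [
    [1, [0, -1.08, -0.47], 0],
    [1, [0, -2.25, -0.62], 0],
    [1, [0, -3.41, -0.48], 0],
    [1, [0, -4.5, -0.03], 0],
    [1, [0, -5.44, 0.68], 0],
    [1, [0, -6.16, 1.61], 0],
    [1, [0, -6.61, 2.69], 0],
    [1, [0, -6.77, 3.85], 0],
    [1, [0, -6.62, 5.02], 0],
    [1, [0, -6.18, 6.11], 0],
    [1, [0, -5.47, 7.04], 0],
    [1, [0, -4.54, 7.76], 0],
    [1, [0, -3.46, 8.22], 0],
    [1, [0, -2.29, 8.38], 0],
    [1, [0, -1.13, 8.23], 0],
    [1, [0, -0.04, 7.78], 0]
  ]
}}

```text
t: 19.52
eef_pos: [536.2, -191.8, 327.6]
tcp_rot: [-1.73, 1.569, 2.795]
ft_force: [-4.8, 4.4, 3.1]
opening: 0.223
```

```bash
python3 st.py [551.0,-115.1] [-0.04,7.78]; python3 -c "
from h import *
p,M=tool();c=np.array([551.0,-115.1])-0.4*M[:2,1]+77.8*M[:2,2]
arc(c,[521.5,-149],289,529,16)"
```

```text
[ 535.8 -191.6  156.6] r 45.0 deg -71.45 21.228457635908303 [-4.8  4.4  3.1] tangential ccw -3.1 qvel 0.19502707486590526
cmd [ 536.1 -191.5] [[ 0.982 -0.186]
 [-0.186 -0.982]]
[1,[0,0.94,-0.70],0],[1,[0,1.66,-1.63],0],[1,[0,2.11,-2.72],0],[1,[0,2.27,-3.88],0],[1,[0,2.13,-5.04],0],[1,[0,1.68,-6.13],0],[1,[0,0.97,-7.07],0],[1,[0,0.04,-7.79],0],[1,[0,-1.04,-8.24],0],[1,[0,-2.21,-8.40],0],[1,[0,-3.37,-8.25],0],[1,[0,-4.46,-7.81],0],[1,[0,-5.39,-7.10],0],[1,[0,-6.11,-6.17],0],[1,[0,-6.57,-5.08],0],[1,[0,-6.73,-3.92],0],
```

Call:
{"op": "apply_moves", "data": {
  "series": [
    [1, [0, 0.94, -0.7], 0],
    [1, [0, 1.66, -1.63], 0],
    [1, [0, 2.11, -2.72], 0],
    [1, [0, 2.27, -3.88], 0],
    [1, [0, 2.13, -5.04], 0],
    [1, [0, 1.68, -6.13], 0],
    [1, [0, 0.97, -7.07], 0],
    [1, [0, 0.04, -7.79], 0],
    [1, [0, -1.04, -8.24], 0],
    [1, [0, -2.21, -8.4], 0],
    [1, [0, -3.37, -8.25], 0],
    [1, [0, -4.46, -7.81], 0],
    [1, [0, -5.39, -7.1], 0],
    [1, [0, -6.11, -6.17], 0],
    [1, [0, -6.57, -5.08], 0],
    [1, [0, -6.73, -3.92], 0],
    [1, [0, -6.73, -3.92], 0],
    [1, [0, -6.73, -3.92], 0],
    [1, [0, -6.73, -3.92], 0]
  ]
}}

```text
t: 21.9
eef_pos: [477.6, -140.5, 327.7]
tcp_rot: [0.948, 1.571, -0.81]
ft_force: [3.5, -3.2, -2.1]
opening: 0.224
```

```bash
python3 st.py [536.1,-191.5] [-6.73,-3.92]
python3 - <<'E'
from h import *
d=snap('side','s6.png');e=snap('scene','sc6.png')
b=cv2.resize(e['image'][130:250,230:310,::-1],None,fx=4.5,fy=4.5,interpolation=cv2.INTER_CUBIC)
a=cv2.resize(d['image'][200:320,270:365,::-1],None,fx=4.5,fy=4.5,interpolation=cv2.INTER_CUBIC)
cv2.imwrite('pics/c6.png',np.hstack([a,b]))
print(proj(d,[521.5,-149,121]), [proj(d,[521.5+45*np.cos(a),-149+45*np.sin(a),118]) for a in np.radians([168,168+120,48])])
E
```

```text
[ 477.6 -140.5  156.7] r 44.7 deg 169.05 21.300392954233928 [ 3.5 -3.2 -2.1] tangential ccw 2.5 qvel 0.0044842373986148255
cmd [ 477.3 -140.5] [[ 0.983 -0.186]
 [-0.186 -0.983]]
(np.float64(334.0310657269806), np.float64(282.78594467877525)) [(np.float64(310.0721316547784), np.float64(289.96982358437157)), (np.float64(355.6267383213934), np.float64(296.7720095744977)), (np.float64(336.2457178102163), np.float64(266.67368364334044))]
```

View pics/c6.png

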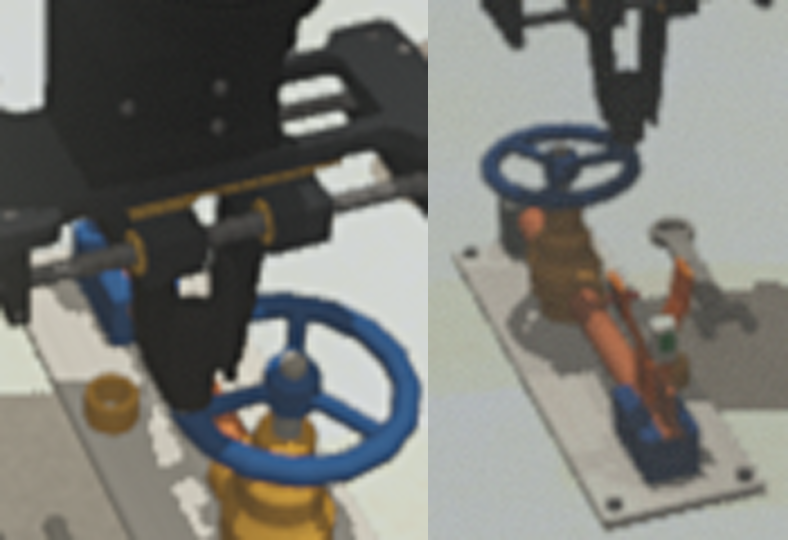

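The picture shows the spokes where a two-turn back-off puts them, the handle still gripped, and the clip upright on the fin. Handing in.

```bash
python3 -c "
from h import *
print(job.job_done())"
```

```text
the job is handed in; nothing more can be done
None
```

I carried out the whole task and handed it in at about 22 s of the 72 s allowed. No verdict is reported, so what follows is my own checks.

- **Clip:** I took it off the stand and released it on the fin, aiming for jaw tips about 20 mm below the edge. In the last pictures it stands upright and alone there. I judged that by eye and did not measure its final pose.
- **Valve shut:** I turned the wheel clockwise by the handle until it met the stop. I felt 24 N against about 2 N of friction, with the handle at 168° in the world frame. The station's axes put the stop at about 169°.
- **Backed off:** I turned it counterclockwise 720° from there, in three arcs of 240°. It ended at 169.05°, about 1° (0.02 rad) past two turns by the stop reading, against ±11° allowed. The spokes in the last picture agree.
- **At hand-in:** The handle was gripped (opening 21 mm on the 22 mm handle), with the arm at rest and only a few newtons on the wrist. The grasp point was about 9 mm above the handle's centre.
- **Bystanders:** I never touched them knowingly. The coupling and spanner look unmoved in the last pictures; I did not measure any of them.

My first estimate of the valve axis was off by about 2 mm, which gave an 11 N side force early in the turning. I corrected it, and no later reading showed a side force that large.

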